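# Show the apprentice the shade without a cap, and the caps for it

### The job

Light the mat by pressing the red button on the bench lamp's base fully down with a fingertip and letting it go, then show the apprentice the next job: point straight down at the open collar of the one brass shade on the mat that lacks its cap, fingertips one to four centimetres above it, and stay there two seconds without touching. Then point down in the same way at the middle of the bin of brass caps and finish while still pointing there. Do not touch the shades or bins, leave everything else in its place, and pass well above the other shades and bins so that you point at none of them.

Things in the scene. Friction and masses are not known exactly. Their poses are not given: they have to be found in the camera images.
- lamp: Fixed bench lamp left of the mat. Origin: centre of the base's underside. Grey round base 170 mm across, 18 high; brass post at +55 mm in its x, 311 tall; cross-arm along +x at 298 height; brass cone shade on it at +165 mm in x, mouth turned down to its -y, spanning 190 to 380 mm height. The button is at -50 mm in x, nothing above it.
- lamp_switch (a joint): Travel of the lamp's red push button in metres: 0 = up, 0.005 = fully down. A spring brings it back; it yields from about 1.2 N and is fully down at about 4 N.
- lamp_switch_top (a point): Centre of the top face of the red push button (26 mm across, in a dark steel housing 42 mm across), 39 mm above the bench when up. It is pressed straight down, 5 mm; its top stands 9 mm proud of the housing.
- mat: Cork mat 300 x 300 x 3 mm, fixed flat on the bench in the middle, on which the four shades stand in a square of about 160 mm. Origin: centre of its underside.
- shade_bare: The incomplete shade: a spun-brass cone lampshade like the others but without its cap, so that its collar is open on top with a dark hole. 120 mm across at the foot, 42 mm across at the collar, 152 mm tall, 42 mm lower than its neighbours. Stands on its mouth on the mat, loose, about 0.24 kg. Origin: centre of its foot, z up.
- shade_bare_top (a point): Centre of the open collar of the shade that lacks its cap, level with the collar's rim, 152 mm above its foot: the spot to point at.
- shade_a: A finished spun-brass cone lampshade with its turned brass cap, standing on its mouth on the cork mat: 120 mm across at the foot, 42 mm at the collar, 194 mm tall with the cap (50 mm across, 24 mm at its tip). Loose, about 0.3 kg. Origin: centre of its foot, z up. Not to be pointed at or touched.
- shade_b: A finished spun-brass cone lampshade with its turned brass cap, standing on its mouth on the cork mat: 120 mm across at the foot, 42 mm at the collar, 194 mm tall with the cap (50 mm across, 24 mm at its tip). Loose, about 0.3 kg. Origin: centre of its foot, z up. Not to be pointed at or touched.
- shade_c: A finished spun-brass cone lampshade with its turned brass cap, standing on its mouth on the cork mat: 120 mm across at the foot, 42 mm at the collar, 194 mm tall with the cap (50 mm across, 24 mm at its tip). Loose, about 0.3 kg. Origin: centre of its foot, z up. Not to be pointed at or touched.
- shade_a_top (a point): Tip of the cap of shade_a, 194 mm above its foot.
- shade_b_top (a point): Tip of the cap of shade_b, 194 mm above its foot.
- shade_c_top (a point): Tip of the cap of shade_c, 194 mm above its foot.
- carrier: Plywood board 315 x 115 x 10 mm, fixed at the right of the mat, carrying the three bins in a row along its long (x) side, 100 mm apart. Origin: centre of its underside.
- bin_caps: Open grey plastic bin 96 x 106 x 50 mm (walls 3 mm) on the carrier, holding turned brass caps (50 mm across, 42 mm tall), which reach at most 3 mm over its rim: the bin to point at. Origin: centre of its underside.
- bin_caps_mouth (a point): Centre of the mouth of the bin of brass caps, level with its rim, 60 mm above the bench: the spot to point at.
- bin_holders: Open grey plastic bin of the same size (96 x 106 x 50 mm) on the carrier, holding white porcelain lampholders. Not to be pointed at or touched.
- bin_holders_mouth (a point): Centre of the mouth of the bin of porcelain lampholders, level with its rim.
- bin_rings: Open grey plastic bin of the same size (96 x 106 x 50 mm) on the carrier, holding stacks of black plastic shade rings. Not to be pointed at or touched.
- bin_rings_mouth (a point): Centre of the mouth of the bin of black rings, level with its rim.
- polish: Jar of metal polish, 62 mm across, 75 mm tall, loose, beyond the mat. Origin: centre of its underside.
- screwdriver: Screwdriver lying loose on the bench beyond the mat. Origin at its underside.
- brush: Bench brush lying loose beyond the mat. Origin at its underside.
There are look-alikes about, which are no part of the job. Leave any turquoise look-alike of the shade_bare alone.

How it is judged:
By the outcome, as a careful person would: the job done as asked, in the order asked, and still so for the second after the job is handed in, with the robot touching nothing.
It also fails if it takes over 54 s, if anything falls off the work surface, if the arm or the gripper's body presses on something with over 40 N, if the wrist force passes 120 N, or if a joint passes its speed limit or range.

### The arm

A 6-joint arm with a two-finger parallel gripper is mounted at the origin on the work surface. World frame = base frame: x ahead of the robot, y to its left, z up, the work surface at z = 0. Lengths are in m, angles in rad, forces in N, time in s.
With the tool pointing down it reaches from about 0.325 to 0.85 m from the base axis. Payload 15.5 kg.
Tool frame: the origin (TCP) lies midway between the tips of the shut fingers; the grasp point (between the pads) lies 19 mm behind it; z points along the fingers, y is the line along which they close (so a half turn about z gives the same grasp; the last joint's range is limited). The gripper opens to 91 mm and grips with 3 to 60 N. Pads are 32 mm wide; open, the fingers measure 118 mm over their backs; the gripper's body (76 mm by 178 mm) begins 60 mm behind the grasp point.
Start: joints at [1.216, 0.494, 1.345, -0, 1.302, -0.096], TCP at [0.161, 0.604, 0.214] pointing down, gripper open.
Joint ranges: [-2.91, 2.91], [-0.82, 2.16], [0.22, 2.67], [-1.22, 4.37], [0.12, 2.79], [-3.08, 3.08]. Speed limits (rad/s): [1.89, 1.89, 2.57, 3.01, 3.01, 3.01].

### API

Orientations are given as a unit quaternion [w, x, y, z].
In Python, from station import status, imaging, order gives the robot as it stands. The module is installed in compiled form; this text tells all that it offers.
- The arm moves only by the shell command python3 -m pendant 'ROWS' [FORCE]. ROWS is JSON, a list that holds one entry, the list of rows, each a list of 7 numbers: the turn, a rotation vector about the tool's x, y, z scaled (see below), then the shift along the tool's x, y, z scaled (see below), then the opening, from 0 (shut) to 1 (fully open). In form: [[[wx, wy, wz, dx, dy, dz, fingers], ...]]. A call has 1 to 20 rows; each row shifts and turns the commanded pose from where the row before left it, along the tool's axes as they then stand; what a row does not reach is not made up. The controller multiplies each number of a shift by 30 mm and each number of a turn by 0.12 rad. A row lasts 1/8 s, in which the tool goes at most 62.5 mm and 10.7 degrees, less where a joint would pass 70% of its speed; a pose out of reach is approached as far as the arm can. A call with a number of a shift or a turn outside -1 to 1 is refused whole. A call with a gripper value outside its range is refused whole. The fingers move at their own pace and stop on an object; FORCE is the grip in N (left out, the last holds). Time passes only in rows, so rows that do not move let the fingers close. It gives the time, the measured TCP pose, the force, the opening and the grip force at its end, in the units of the state.
- status.state(): the state, without advancing time (a new reading comes with each control period).
- imaging.get_image(name): name is "scene" or "top"; returns a dict with "color" (384x512x3 uint8, red, green, blue), "mtx" (3x3 intrinsics, pixels), "dist_coeffs" ([k1, k2, p1, p2, k3] as OpenCV has them; the pictures are not rectified), "eye" and "attitude" of the camera in the world. Camera axes: x right, y up, looking along -z (the intrinsics and any distortion apply to the point x, -y, -z); pixel columns grow to the right and rows downward; lengths in m; the calibration is good to about 2 mm. A picture is of the moment at which its call begins. There is no depth.
- order.finish_job(): hands the job in; it is judged then, once.
The state is a dict: "time": time; "joint_pos": joint angles; "joint_vel": joint speeds; "joint_efforts": joint torques, N m; "eef_pos": TCP position; "ee_rot": TCP orientation; "wrist_force": force on the tool from outside, world axes, zero at the start; "wrist_torque": the same for the moment, N m; "grip_width": finger opening in m; "grasp_force": force on a finger pad.
Only numpy, scipy, OpenCV 4.12 (cv2) and the standard library are available. Lean on these libraries where they do the work, as an engineer would, in place of code of your own. Each camera call takes 0.05 s, during which the arm holds its last target. There are 200 camera calls.

## Working session

There is one attempt and no reset: what is moved stays moved. The work goes in short steps, Python scripts to look and compute and a shell command to move; the robot and the scene stay as the last step left them, time stands still between calls to the robot, and variables do not carry over. Pictures are saved under pics/ and viewed, at most 10 in all, crops included, and the job is handed in when it is done.

```bash
mkdir -p pics; cat > h.py <<'E'
import numpy as np,cv2
from scipy.spatial.transform import Rotation as R
from station import status,imaging
def rot(a):
    a=np.array(a,float)
    return a if a.shape==(3,3) else R.from_quat(a,scalar_first=True).as_matrix()
def ray(im,px):
    u=cv2.undistortPoints(np.array([[px]],float),np.array(im["mtx"],float),np.array(im["dist_coeffs"],float))[0,0]
    return np.array(im["eye"],float),rot(im["attitude"])@np.array([u[0],-u[1],-1])
def onz(im,px,z):
    e,d=ray(im,px); return e+d*(z-e[2])/d[2]
def proj(im,p):
    c=rot(im["attitude"]).T@(np.array(p,float)-np.array(im["eye"]))
    return cv2.projectPoints(np.array([[c[0],-c[1],-c[2]]]),np.zeros(3),np.zeros(3),np.array(im["mtx"],float),np.array(im["dist_coeffs"],float))[0].ravel()
E
python3 - <<'E'
from h import *
for n in("scene","top"):
    im=imaging.get_image(n); cv2.imwrite(f"pics/{n}0.png",cv2.resize(im["color"][:,:,::-1],(800,600))); np.save(f"{n}0.npy",im,allow_pickle=True)
    print(n,im["eye"],im["attitude"])
s=status.state();print(s["eef_pos"],s["ee_rot"],s["time"])
E
```

```text
scene [ 1.44454293 -0.18619885  1.28814172] [0.75682689 0.27970918 0.20591609 0.55369161]
top [0.32188462 0.10346514 1.22567922] [-0.69631296 -0.05078511  0.06356646  0.7131118 ]
[0.16044429 0.60371272 0.21340674] [-1.18457890e-04  1.29541716e-01  9.91573833e-01 -5.13750828e-04] 0.1
```

View pics/scene0.png

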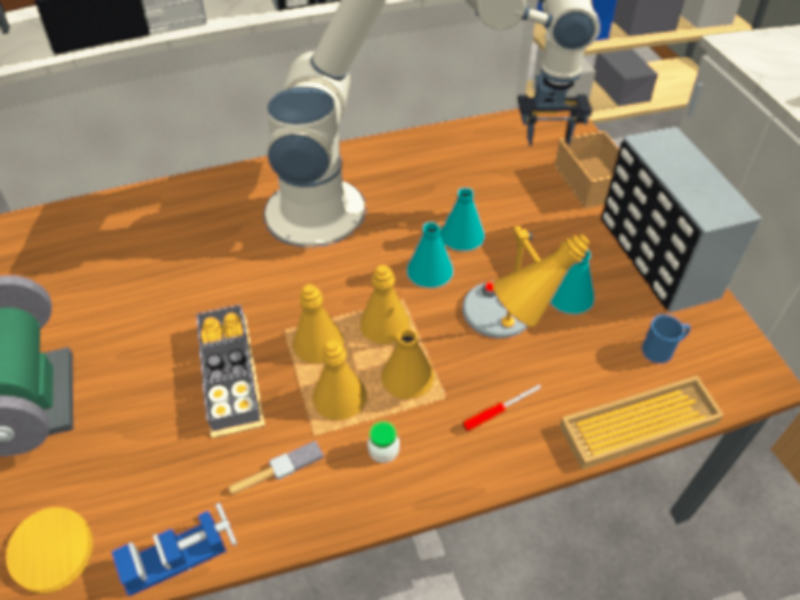

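View pics/top0.png

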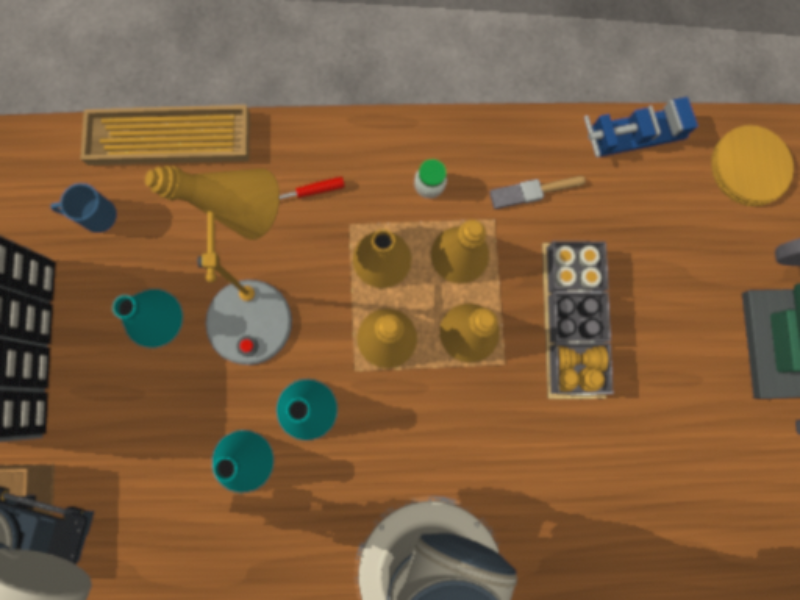

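Scene and top views (800x600 pixels, top): 
- The red button is at (247,346), clear of the lamp shade at (215,200).
- Open-topped shades: brass at (382,240), turquoise at (125,306), (298,410) and (225,468). Capped brass shades are at (472,234), (387,327) and (483,322).
- Bins: caps (582,370), rings (578,316), lampholders (578,266).

I choose the brass open one at (382,240) and the bin at (582,370). Next I measure these and check them in a crop.

```bash
python3 - <<'E'
from h import *
T=np.load("top0.npy",allow_pickle=True).item();S=np.load("scene0.npy",allow_pickle=True).item()
def cent(im,m,box):
    x0,y0,x1,y1=[int(v*.64) for v in box]; k=np.zeros(m.shape,bool);k[y0:y1,x0:x1]=1
    y,x=np.nonzero(m&k); return np.array([x.mean(),y.mean()]),len(x)
def hsv(im): return cv2.cvtColor(im["color"],cv2.COLOR_RGB2HSV)
def red(im): h=hsv(im);return ((h[...,0]<6)|(h[...,0]>174))&(h[...,1]>200)&(h[...,2]>120)
def dark(im): return hsv(im)[...,2]<55
def tri(a,b):
    (e,d),(f,g)=ray(T,a),ray(S,b); s=np.linalg.lstsq(np.c_[d,-g],f-e,rcond=None)[0]
    p,q=e+d*s[0],f+g*s[1]; return (p+q)/2,np.linalg.norm(p-q)
b,n=cent(T,red(T),(230,330,265,362)); b2,n2=cent(S,red(S),(478,278,498,298)); print("button",n,n2,onz(T,b,.038),tri(b,b2))
c,n=cent(T,dark(T),(365,225,400,255)); c2,n2=cent(S,dark(S),(395,325,420,348)); print("collar",c,n,n2,onz(T,c,.155),onz(S,c2,.155),tri(c,c2))
for nm,p,z in(("caps corners",(553,349),.06),("",(607,346),.06),("",(612,392),.06),("",(555,396),.06),("mid",(581,371),.06),("rings",(578,316),.06),("holders",(578,266),.06),("a",(472,230),.197),("b",(387,325),.197),("c",(484,320),.197),("tq",(298,410),.15),("tq",(225,468),.15),("tq",(125,306),.15),("lampbase",(248,321),.018),("armjoint",(209,261),.3),("coneL",(160,180),.285),("coneR",(270,205),.285)):
    print(nm,onz(T,np.array(p)*.64,z).round(3))
col=T["color"][:,:,::-1]
a=cv2.resize(col[130:245,220:400],None,fx=4,fy=4,interpolation=cv2.INTER_CUBIC); cv2.imwrite("pics/crop.png",a)
E
```

```text
button 39 17 [0.43982624 0.34283701 0.038     ] (array([0.43996683, 0.3427064 , 0.03437651]), np.float64(0.0017354241119549043))
collar [244.79245283 153.8490566 ] 53 6 [0.61002682 0.07765127 0.155     ] [0.61901461 0.07584271 0.155     ] (array([0.61248253, 0.07766698, 0.14610455]), np.float64(0.00047616957385799696))
caps corners [ 0.416 -0.244  0.06 ]
 [ 0.419 -0.349  0.06 ]
 [ 0.332 -0.352  0.06 ]
 [ 0.327 -0.242  0.06 ]
mid [ 0.373 -0.295  0.06 ]
rings [ 0.478 -0.297  0.06 ]
holders [ 0.577 -0.305  0.06 ]
a [ 0.614 -0.076  0.197]
b [0.452 0.075 0.197]
c [ 0.457 -0.089  0.197]
tq [0.315 0.23  0.15 ]
tq [0.22  0.355 0.15 ]
tq [0.502 0.536 0.15 ]
lampbase [0.489 0.343 0.018]
armjoint [0.544 0.348 0.3  ]
coneL [0.683 0.434 0.285]
coneR [0.637 0.257 0.285]
```

View pics/crop.png

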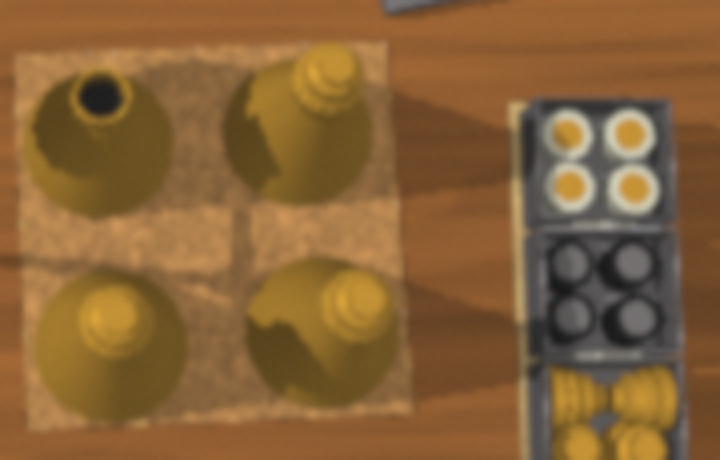

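The crop shows the open collar at (100,95) on the upper-left brass shade. The other three have caps, and the bin of caps is the bottom one. First move: rise, turn the tool square, shut the fingers and go above the button.

```bash
python3 -m pendant '[[[0,0,-0.72,0,0,-1,0],[0,0,-0.72,0,0,-1,0],[0,0,-0.72,0,0,-1,0],[0,0,0,-0.93,-0.87,0,0],[0,0,0,-0.93,-0.87,0,0],[0,0,0,-0.93,-0.87,0,0],[0,0,0,-0.93,-0.87,0,0],[0,0,0,-0.93,-0.87,0,0],[0,0,0,-0.93,-0.87,0,0],[0,0,0,-0.93,-0.87,0,0],[0,0,0,-0.93,-0.87,0,0],[0,0,0,-0.93,-0.87,0,0],[0,0,0,-0.93,-0.87,0,0],[0,0,0,0,0,0,0],[0,0,0,0,0,0,0]]]'
python3 - <<'E'
from h import *
s=status.state();print(s["time"],s["eef_pos"],R.from_quat(s["ee_rot"],scalar_first=True).as_matrix().round(3),s["wrist_force"],s["grip_width"])
E
```

```text
time: 1.98
eef_pos: [0.439, 0.343, 0.3037]
ee_rot: [-0.0, 0.0, 1.0, -0.0]
wrist_force: [0.1, 0.4, 0.1]
grip_width: 0.0003
grasp_force: 0.0
1.975 [0.43902899 0.34297079 0.30368168] [[-1.     0.001 -0.001]
 [ 0.001  1.    -0.   ]
 [ 0.001 -0.    -1.   ]] [0.09907369 0.35811605 0.1136333 ] 0.0002922986622480704
```

```bash
python3 -m pendant '[[[0,0,0,-0.03,0,1,0],[0,0,0,0,0,1,0],[0,0,0,0,0,1,0],[0,0,0,0,0,1,0],[0,0,0,0,0,1,0],[0,0,0,0,0,1,0],[0,0,0,0,0,1,0],[0,0,0,0,0,1,0],[0,0,0,0,0,0.4,0],[0,0,0,0,0,0,0],[0,0,0,0,0,0,0]]]'
python3 - <<'E'
from h import *
a=[]
for n,(x,y) in(("scene",(313,190)),("top",(158,220))):
    c=imaging.get_image(n)["color"][y-50:y+50,x-50:x+50,::-1]; a.append(cv2.resize(c,(390,390),interpolation=cv2.INTER_CUBIC))
cv2.imwrite("pics/press.png",np.hstack(a))
E
```

```text
time: 3.35
eef_pos: [0.4407, 0.3434, 0.0529]
ee_rot: [0.001, 0.0, 1.0, 0.0]
wrist_force: [0.6, 0.2, 0.2]
grip_width: 0.0002
grasp_force: 0.0
```

View pics/press.png

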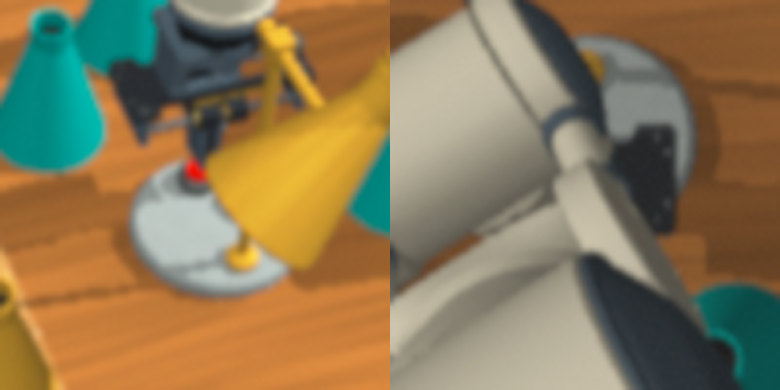

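Left half: the fingertips are straight above the red button at (195,170), and nothing is touching. Now I press it in small steps.

```bash
python3 -m pendant '[[[0,0,0,0,0,0.3,0],[0,0,0,0,0,0.2,0],[0,0,0,0,0,0.1,0],[0,0,0,0,0,0.05,0],[0,0,0,0,0,0,0],[0,0,0,0,0,0,0],[0,0,0,0,0,0,0]]]'
```

```text
time: 4.32
eef_pos: [0.4405, 0.3429, 0.0337]
ee_rot: [0.0, 0.0, 1.0, 0.0]
wrist_force: [-5.4, -4.6, 32.5]
grip_width: 0.0005
grasp_force: 16.3
```

Hard stop reached at 32 N, so the button is fully down. I let go, rise and check that the lamp is on.

```bash
python3 -m pendant '[[[0,0,0,0,0,-0.3,0],[0,0,0,0,0,-0.5,0],[0,0,0,0,0,-1,0],[0,0,0,0,0,-1,0],[0,0,0,0,0,-1,0],[0,0,0,0,0,-1,0],[0,0,0,0,0,-1,0],[0,0,0,0,0,-1,0],[0,0,0,0,0,-1,0],[0,0,0,0,0,-1,0],[0,0,0,0,0,-1,0],[0,0,0,0,0,-1,0],[0,0,0,0,0,0,0],[0,0,0,0,0,0,0]]]'
python3 - <<'E'
from h import *
im=imaging.get_image("scene");cv2.imwrite("pics/s2.png",cv2.resize(im["color"][:,:,::-1],(800,600)))
E
```

```text
time: 6.08
eef_pos: [0.4399, 0.3426, 0.356]
ee_rot: [-0.0, 0.0, 1.0, -0.0]
wrist_force: [-0.0, -0.1, -0.3]
grip_width: 0.0006
grasp_force: 0.0
```

View pics/s2.png

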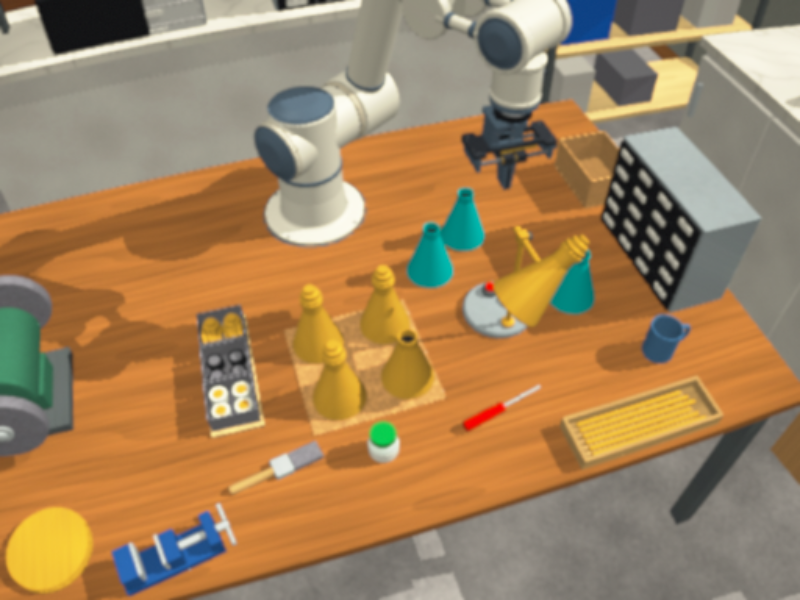

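No lit patch shows in this render, but the button is up again and nothing has moved. Next I go past the lamp's head to above the open collar.

```bash
python3 -m pendant '[[[0,0,0,-0.13,-0.95,0,0],[0,0,0,-0.13,-0.95,0,0],[0,0,0,-0.13,-0.95,0,0],[0,0,0,-0.13,-0.95,0,0],[0,0,0,-0.13,-0.95,0,0],[0,0,0,-0.84,-0.68,0,0],[0,0,0,-0.84,-0.68,0,0],[0,0,0,-0.84,-0.68,0,0],[0,0,0,-0.84,-0.68,0,0],[0,0,0,-0.84,-0.68,0,0],[0,0,0,-0.84,-0.68,0,0],[0,0,0,0,0,0,0],[0,0,0,0,0,1,0],[0,0,0,0,0,1,0],[0,0,0,0,0,1,0],[0,0,0,0,0,1,0],[0,0,0,0,0,0.7,0],[0,0,0,0,0,0,0],[0,0,0,0,0,0,0]]]'
python3 - <<'E'
from h import *
p=status.state()["eef_pos"]; im=imaging.get_image("scene"); print(p,proj(im,p),proj(im,[.611,.078,.155]))
g=cv2.cvtColor(im["color"],cv2.COLOR_RGB2GRAY);o=np.load("scene0.npy",allow_pickle=True).item()["color"];print("mat patch",im["color"][250:268,225:240].mean((0,1)),o[250:268,225:240].mean((0,1)))
cv2.imwrite("pics/s3.png",cv2.resize(im["color"][160:280,190:310,::-1],(600,600),interpolation=cv2.INTER_CUBIC))
E
```

```text
time: 8.5
eef_pos: [0.6109, 0.0781, 0.2162]
ee_rot: [0.0, 0.0, 1.0, 0.0]
wrist_force: [0.4, 0.0, 0.2]
grip_width: 0.0003
grasp_force: 0.0
[0.61089127 0.07814263 0.21620776] [260.40339198 202.31853697] [260.3845075  214.29839159]
mat patch [194.35925926 144.37407407  64.33333333] [197.72222222 147.38518519  65.85555556]
```

View pics/s3.png

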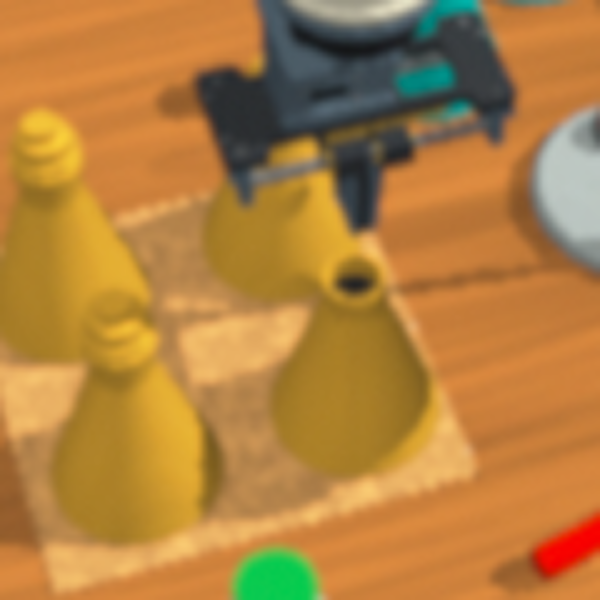

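The tip is above the open collar. The rim centre at about (356,278) is roughly 1 px nearer the camera than my aim at (352,271), so I shift +3 mm in x. I then go down to 2.5 cm above it and hold.

```bash
python3 -m pendant '[[[0,0,0,-0.1,0,0.6,0],[0,0,0,0,0,0.6,0],[0,0,0,0,0,0,0],[0,0,0,0,0,0,0],[0,0,0,0,0,0,0],[0,0,0,0,0,0,0],[0,0,0,0,0,0,0],[0,0,0,0,0,0,0],[0,0,0,0,0,0,0],[0,0,0,0,0,0,0],[0,0,0,0,0,0,0],[0,0,0,0,0,0,0],[0,0,0,0,0,0,0],[0,0,0,0,0,0,0],[0,0,0,0,0,0,0],[0,0,0,0,0,0,0]]]'
python3 - <<'E'
from h import *
im=imaging.get_image("scene"); cv2.imwrite("pics/s4.png",cv2.resize(im["color"][180:240,230:290,::-1],(480,480),interpolation=cv2.INTER_CUBIC))
E
```

```text
time: 10.55
eef_pos: [0.6138, 0.0779, 0.1794]
ee_rot: [-0.0, 0.0, 1.0, 0.0]
wrist_force: [0.3, 0.5, -0.2]
grip_width: 0.0007
grasp_force: 0.0
```

View pics/s4.png

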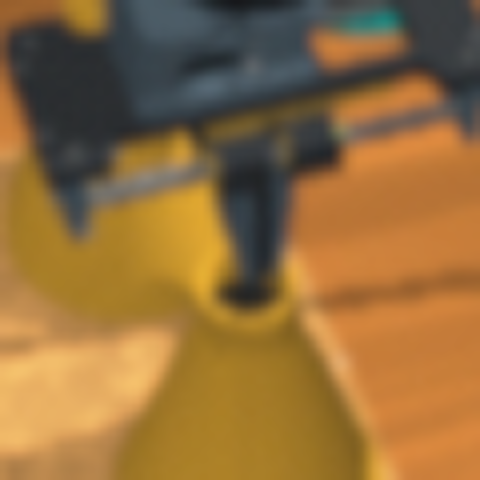

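The tip is centred over the hole with a visible gap and no contact. I hold 2 s more, then rise straight up.

```bash
python3 -m pendant '[[[0,0,0,0,0,0,0],[0,0,0,0,0,0,0],[0,0,0,0,0,0,0],[0,0,0,0,0,0,0],[0,0,0,0,0,0,0],[0,0,0,0,0,0,0],[0,0,0,0,0,0,0],[0,0,0,0,0,0,0],[0,0,0,0,0,0,0],[0,0,0,0,0,0,0],[0,0,0,0,0,0,0],[0,0,0,0,0,0,0],[0,0,0,0,0,0,0],[0,0,0,0,0,0,0],[0,0,0,0,0,0,0],[0,0,0,0,0,0,0]]]'
python3 -m pendant '[[[0,0,0,0,0,-0.7,0],[0,0,0,0,0,-1,0],[0,0,0,0,0,-1,0],[0,0,0,0,0,-1,0],[0,0,0,0,0,-1,0],[0,0,0,0,0,-1,0],[0,0,0,0,0,-1,0],[0,0,0,0.88,-0.98,0,0],[0,0,0,0.88,-0.98,0,0],[0,0,0,0.88,-0.98,0,0],[0,0,0,0.11,-1,0,0],[0,0,0,0.11,-1,0,0],[0,0,0,0.11,-1,0,0],[0,0,0,0,0,0,0]]]'
python3 -m pendant '[[[0,0,0,0.72,-0.93,0,0],[0,0,0,0.72,-0.93,0,0],[0,0,0,0.72,-0.93,0,0],[0,0,0,0.72,-0.93,0,0],[0,0,0,0.72,-0.93,0,0],[0,0,0,0.72,-0.93,0,0],[0,0,0,0.72,-0.93,0,0],[0,0,0,0,0,0,0],[0,0,0,0,0,0,0]]]'
```

```text
time: 12.6
eef_pos: [0.6138, 0.0779, 0.1794]
ee_rot: [-0.0, 0.0, 1.0, 0.0]
wrist_force: [0.1, 0.2, -0.4]
grip_width: 0.0002
grasp_force: 0.0
time: 14.35
eef_pos: [0.5244, -0.1018, 0.3804]
ee_rot: [-0.0, 0.001, 1.0, -0.0]
wrist_force: [-0.6, 0.3, -0.3]
grip_width: 0.0004
grasp_force: 0.0
time: 15.48
eef_pos: [0.3738, -0.2948, 0.3804]
ee_rot: [0.0, 0.0, 1.0, 0.0]
wrist_force: [-0.8, -0.7, -0.1]
grip_width: 0.0004
grasp_force: 0.0
```

```bash
python3 -m pendant '[[[0,0,0,0,-0.05,1,0],[0,0,0,0,0,1,0],[0,0,0,0,0,1,0],[0,0,0,0,0,1,0],[0,0,0,0,0,1,0],[0,0,0,0,0,1,0],[0,0,0,0,0,1,0],[0,0,0,0,0,1,0],[0,0,0,0,0,1,0],[0,0,0,0,0,0.7,0],[0,0,0,0,0,0,0],[0,0,0,0,0,0,0],[0,0,0,0,0,0,0]]]'
python3 - <<'E'
from h import *
im=imaging.get_image("scene"); cv2.imwrite("pics/s5.png",cv2.resize(im["color"][150:300,100:300,::-1],(800,600),interpolation=cv2.INTER_CUBIC))
print(proj(im,[.373,-.297,.06]))
E
```

```text
time: 17.1
eef_pos: [0.3739, -0.2972, 0.0904]
ee_rot: [0.001, 0.0, 1.0, -0.001]
wrist_force: [-0.5, -0.6, -0.0]
grip_width: 0.0003
grasp_force: 0.0
[141.39598575 205.34873564]
```

View pics/s5.png

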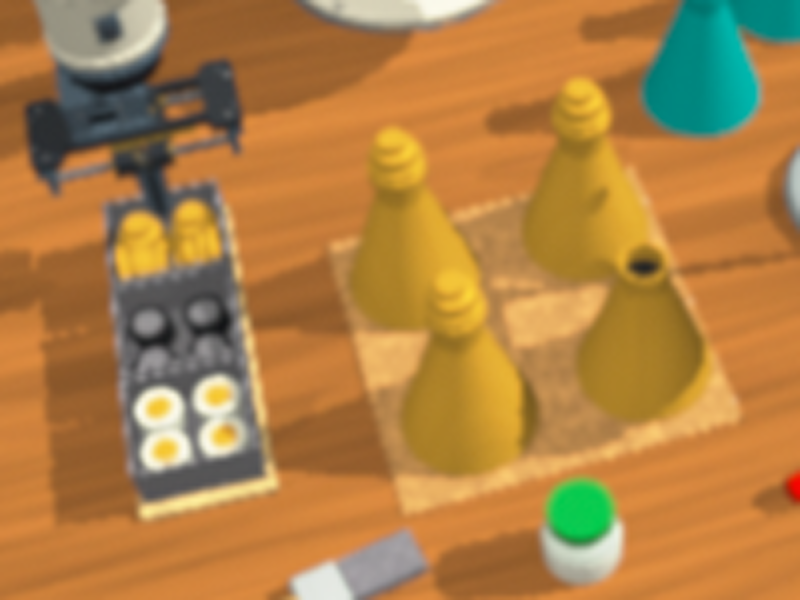

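All shades stand undisturbed and the tip is over the middle of the caps bin. The visible bin centre is slightly nearer the camera, so I nudge +4 mm in x, lower a little, hold, and hand in.

```bash
python3 -m pendant '[[[0,0,0,-0.13,0,0.2,0],[0,0,0,0,0,0,0],[0,0,0,0,0,0,0],[0,0,0,0,0,0,0],[0,0,0,0,0,0,0],[0,0,0,0,0,0,0],[0,0,0,0,0,0,0],[0,0,0,0,0,0,0],[0,0,0,0,0,0,0],[0,0,0,0,0,0,0],[0,0,0,0,0,0,0],[0,0,0,0,0,0,0],[0,0,0,0,0,0,0],[0,0,0,0,0,0,0],[0,0,0,0,0,0,0],[0,0,0,0,0,0,0],[0,0,0,0,0,0,0],[0,0,0,0,0,0,0],[0,0,0,0,0,0,0],[0,0,0,0,0,0,0]]]' && python3 -c "
from station import order; print(order.finish_job())"
```

```text
time: 19.65
eef_pos: [0.3772, -0.297, 0.0834]
ee_rot: [0.0, 0.0, 1.0, -0.0]
wrist_force: [-0.1, -0.9, -0.9]
grip_width: 0.0002
grasp_force: 0.0
the job is handed in; nothing more can be done
None
```

I pressed the lamp button to its stop and let it go, pointed at the open collar for about 4 s, and handed in at 19.65 s while pointing at the brass-cap bin; no light showed on the mat in the pictures, so I can't confirm the lamp lit.

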